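# Counter-hold the bolt behind the hotplate's rod bracket

## Robot

A 6-joint arm with a two-finger parallel gripper is mounted at the origin on the work surface. World frame = base frame: x ahead of the robot, y to its left, z up, the work surface at z = 0. Lengths are in m, angles in rad, forces in N, time in s.
With the tool pointing down it reaches from about 0.375 to 0.9 m from the base axis. Payload 3.1 kg.
Tool frame: the origin (TCP) lies between the finger pads, 19 mm behind the fingertips; this is the grasp point; x points along the fingers, z is the direction in which the jaws open and shut, and the axes are right-handed (so a half turn about x gives the same grasp; the last joint's range is limited). The gripper opens to 85 mm and grips with 20 to 120 N. Pads are 22 mm wide; open, the fingers measure 114 mm over their backs; the gripper's body (76 mm by 85 mm) begins 54 mm behind the grasp point. The pads swing forward as they close: fully open they stand 13 mm farther back than shut.
Start: joints at [-1.496, 0.527, 1.433, -0, 1.181, -0.178], TCP at [0.157, -0.605, 0.25] pointing down, gripper open.
Joint ranges: [-3.08, 3.08], [-0.75, 2.2], [0.22, 2.44], [-1.43, 4.57], [0, 2.65], [-2.85, 2.85]. Speed limits (rad/s): [2.79, 2.79, 3.14, 3.14, 3.14, 3.14].

## Interface

Orientations are given as a unit quaternion [x, y, z, w].
In Python, from station import manip, viewer, job gives the robot as it stands.
- The arm moves only by the tool move_arm, never from a script. Its argument "deltas" is one flat list of numbers, 7 for each row, row after row: the finger opening in mm, from 0 to 85.4, then the shift along the tool's x, y, z in mm, then the turn, a rotation vector about the tool's x, y, z in degrees. In form: [jaw, tx, ty, tz, rx, ry, rz, jaw, tx, ty, tz, rx, ry, rz, ...]. A call has 1 to 10 rows; each row shifts and turns the commanded pose from where the row before left it, along the tool's axes as they then stand; what a row does not reach is not made up. A row lasts 1/10 s, in which the tool goes at most 50 mm and 8.59 degrees, less where a joint would pass 70% of its speed; a pose out of reach is approached as far as the arm can. A call is refused whole if a number of a shift passes 50 or a number of a turn 8.59, either way. A call with a gripper value outside its range is refused whole. The fingers move at their own pace and stop on an object; "force" is the grip in N (left out, the last holds). Time passes only in rows, so rows that do not move let the fingers close. It gives the time, the measured TCP pose, the force and the opening at its end, in the units of the state.
- manip.sense(): the state, without advancing time (a new reading comes with each control period).
- viewer.snapshot(name): name is "side" or "top"; returns a dict with "image" (384x512x3 uint8, red, green, blue), "depth" (384x512 float32, m along the optical axis (not along the pixel's ray), 0 where there is no reading), "fovy" (degrees; the focal length in pixels is half the picture's height over the tangent of half this angle, whatever the lens; pixels are square), "cx", "cy" (the principal point, pixels), "R" (3x3) and "t" (3): a world point X has camera coordinates R X + t. Camera axes: x right, y down, z forward; pixel columns grow to the right and rows downward; lengths in m; the calibration is good to about 2 mm. A picture is of the moment at which its call begins.
- job.sign_off(): hands the job in, once; it reports no verdict.
The state is a dict: "t": time; "q": joint angles; "qd": joint speeds; "tau": joint torques, N m; "tcp_pos": TCP position; "tool_rot": TCP orientation; "force": force on the tool from outside, world axes, zero at the start; "ft_torque": the same for the moment, N m; "finger_gap": opening from 0.0 (shut) to 1.0 (fully open).
Only numpy, scipy, OpenCV 4.12 (cv2) and the standard library are available. Lean on these libraries where they do the work, as an engineer would, in place of code of your own. Each camera call takes 0.05 s, during which the arm holds its last target.

## Task

Before anyone reaches in behind the hotplate, check that it has cooled: lift the infrared thermometer out of its holder, aim its nose at the middle of the white heating plate from 5 to 10 cm away without touching it, hold it steady there for two seconds, and stand it back in its holder. Then reach down into the narrow gap between the hotplate and the rod bracket and take the hidden hex head of the bolt whose nut has the ratchet wrench on it, squarely by two opposite flats just as it stands, without turning it. Finish still gripping that head firmly, so that it cannot turn when a colleague tightens the nut from the other side, and leave the other bolt, the wash bottle, the beaker and the loose support rod where they are.

Things in the scene. Friction and masses are not known exactly. Their poses are not given: they have to be found in the camera images.
- hotplate: Light grey hotplate stirrer fixed to the bench: housing 160 wide (y), 220 deep (x), 78 high, its white square heating plate 140 x 140 on top with its face 92 above the bench. Origin under the centre of the housing at bench height, x axis from the control panel (robot side) to the back, z up. Its back face is at x = +110.
- plate_mid (a point): Centre of the heating plate's upper face, 92 above the bench: the point to aim at.
- holder: Grey plastic holder fixed to the bench: base 95 x 75 x 10, on it a rectangular upright socket, outside 47 (x) x 41 (y), inside 37 x 31, rim 70 above the bench, inner floor 10 above the bench. Origin under its centre at bench height, z up.
- thermometer: Loose infrared thermometer: white bar 32 (x) x 26 (y) x 150 tall, 0.08 to 0.15 kg, black nose 24 x 18 x 14 at its lower end. Stands nose down in the holder, axes parallel to the holder's, 2.5 clearance all round; its upper 90 stand clear of the rim. Origin at the centre of the nose's end face, z up along the bar: it looks along its own -z, and reads by itself, with no trigger.
- bracket: Dark steel angle fixed behind the hotplate: upright leg 200 long (y), 6 thick, 84 high. Origin at bench height, mid-length, on the leg's face to the hotplate; x away from it. The gap (42 to 48 wide, open above, bench below) is at x < 0; rod holder (86 high), nuts and wrench at x > 0. Two equal bolts cross the leg at y = +55 and -55, 62 above the bench; which one has the wrench varies.
- bolt_head (a point): Centre of the hex head to hold (bolt with the ratchet wrench on its nut; wrench handle slopes to the bench, to +y, beyond the bracket). Head 24 across flats, 10 thick; with a washer (30 round, 3 thick) it spans 3 to 13 from the bracket's face, this point is at 8. Axes turn with the bolt: x along the bolt out of the gap, +y and -y square to a pair of flats, z to the uppermost corner.
- bolt_corner (a point): The uppermost corner of that head, on its free end face: 13.9 from the bolt's axis, 13 from the bracket's face.
- bolt (a joint): Turn of that bolt about its own axis in rad, right-handed about the x axis of bolt_head. At 0 a pair of flats stands upright, facing along the bracket (+y and -y); starts between -0.35 and 0.35. Finger-tight: it turns against only about 0.06 N m and stays where it is left.
- other_bolt_head (a point): Centre of the head of the other bolt, equal in size and 110 away along the bracket; its nut is bare.
- other_bolt_corner (a point): The uppermost corner of the other bolt's head.
- wash_bottle: Loose translucent white wash bottle, 70 across, 206 tall to the top of its bent spout, which reaches 65 out to its +x side; origin under its centre.
- beaker: Loose clear beaker, 72 across, 85 tall; origin under its centre.
- rod: Loose steel support rod, 16 thick, 316 long, lying on the bench along its x axis in two aluminium clamps 44 high; origin under it at bench height, near mid-length.
Things that resemble listed ones, but are neither listed nor needed, are in the scene too. Several things have the shape of the thermometer; the one meant has the colours described above. What is shaped like the holder but orange is not meant.

How it is judged:
On the way, in this order (a step that is already met when the one before it is completed fails the run):
1. the thermometer is held steady with its line of sight within 25 mm of the middle of the heating plate, its nose 30 to 150 mm from it (x of plate_mid in the frame of thermometer between -0.025 and 0.025 m and y of plate_mid in the frame of thermometer between -0.025 and 0.025 m and z of plate_mid in the frame of thermometer between -0.15 and -0.03 m and linear speed of thermometer below 0.04 m/s and contact force between the fingers and thermometer above 1 N), for 1 s.
2. the thermometer stands in its holder again, let go (x of thermometer in the frame of holder between -0.008 and 0.008 m and y of thermometer in the frame of holder between -0.008 and 0.008 m and z of thermometer in the frame of holder below 0.018 m and angle between thermometer's own z axis and vertical below 0.13 rad and contact force between the fingers and thermometer below 0.1 N), for 0.2 s.
At the end, for the whole second after the job is handed in: Both fingers press opposite flats of the wrenched bolt's head with over 5 N each, tool centre within 25 mm of the head's centre; the head has turned under 12 degrees (corner moved under 3 mm); the thermometer stands fully down, upright and untouched in its holder (all of step 2 and ((contact force between the fingers and bolt_c0 above 5 N and contact force between the fingers and bolt_c1 above 5 N) or (contact force between the fingers and bolt_c2 above 5 N and contact force between the fingers and bolt_c3 above 5 N) or (contact force between the fingers and bolt_c4 above 5 N and contact force between the fingers and bolt_c5 above 5 N)) and distance between the grasp point and bolt_head below 0.025 m and distance of bolt_corner from where it was at the start of the episode below 0.003 m); the arm keeps its last pose, push and grip.
It fails at once if the thermometer touches the hotplate (contact force between thermometer and hotplate above 0.5 N).
It fails at once if the other bolt is turned (distance of other_bolt_corner from where it was at the start of the episode above 0.004 m).
It fails at once if the wash bottle is disturbed (distance of wash_bottle from where it was at the start of the episode above 0.03 m).
It fails at once if the beaker is disturbed (distance of beaker from where it was at the start of the episode above 0.03 m).
It fails at once if the rod is disturbed (distance of rod from where it was at the start of the episode above 0.03 m).
It also fails if it takes over 61 s, if anything falls off the work surface, if the arm or the gripper's body presses on something with over 40 N, if the wrist force passes 120 N, or if a joint passes its speed limit or range.

## Working session

There is one attempt and no reset: what is moved stays moved. The work goes in short steps, Python scripts to look and compute and a tool call to move; the robot and the scene stay as the last step left them, time stands still between calls to the robot, and variables do not carry over. Pictures are saved under pics/ and viewed, and the job is handed in when it is done.

Besides the shell and the picture viewer there is one more tool, called after ">>>" as name(argument=value, ...), one argument or row to a line, values as JSON. move_arm: Moves the arm, as the interface text tells. Its arguments: {"type":"object","properties":{"deltas":{"type":"array"},"force":{"type":"number"}},"required":["deltas"]}

```bash
ls; mkdir -p pics; cat > h.py <<'E'
import numpy as np,cv2,pickle
from station import manip,viewer,job
def snap(n,tag):
    s=viewer.snapshot(n); pickle.dump(s,open(f'{tag}.pkl','wb'))
    cv2.imwrite(f'pics/{tag}.png',s['image'][:,:,::-1]); return s
def load(tag): return pickle.load(open(f'{tag}.pkl','rb'))
def f(s): return s['image'].shape[0]/2/np.tan(np.radians(s['fovy'])/2)
def cloud(s):
    h,w=s['depth'].shape; u,v=np.meshgrid(np.arange(w),np.arange(h)); d=s['depth']
    P=np.stack([(u-s['cx'])/f(s)*d,(v-s['cy'])/f(s)*d,d],-1)
    W=(P-s['t'])@s['R']; W[d==0]=np.nan; return W
def ray(s,u,v,z):
    d=np.array([(u-s['cx'])/f(s),(v-s['cy'])/f(s),1.])@s['R']; c=-s['R'].T@s['t']
    return c+d*(z-c[2])/d[2]
def proj(s,X):
    p=s['R']@np.array(X)+s['t']; return p[:2]/p[2]*f(s)+[s['cx'],s['cy']]
E
python3 - <<'E'
from h import *
print(manip.sense())
for n in('side','top'):
    s=snap(n,n+'0'); print(n,s['fovy'],s['cx'],s['cy'],-s['R'].T@s['t'],s['R'])
    cv2.imwrite(f'pics/{n}0b.png',cv2.resize(s['image'][:,:,::-1],None,fx=1.5,fy=1.5,interpolation=cv2.INTER_CUBIC))
E
```

```text
pics
{'t': 0.0, 'q': array([-1.49547734e+00,  5.28446393e-01,  1.43394257e+00,  3.88408272e-07,
        1.18139390e+00, -1.78471356e-01]), 'qd': array([ 0.00183594,  0.00107269, -0.00026862,  0.00102007, -0.00051201,
        0.00141648]), 'tau': array([ 4.31880235e-04, -4.42345512e+01, -1.78026974e+01, -4.38004918e-05,
        8.52776226e-03, -8.11825743e-06]), 'tcp_pos': array([ 0.15691448, -0.6042636 ,  0.24903292]), 'tool_rot': array([ 0.43327728,  0.55977539, -0.432127  ,  0.55873838]), 'force': array([-0.54144205,  0.77453849, -0.46721389]), 'ft_torque': array([-0.06255708, -0.00111186, -0.02108691]), 'finger_gap': 1.0007368802022985}
side 57.57931529991751 253.7999183322158 191.76636048939335 [ 0.43567411 -0.71941352  0.7523222 ] [[ 0.99757396 -0.06939606 -0.00551246]
 [-0.04931849 -0.64862591 -0.75950781]
 [ 0.04913133  0.75793708 -0.65047482]]
top 42.7234684383246 253.6841521739813 199.22169960181205 [0.18824096 0.05030972 1.63071076] [[ 0.07694103 -0.99702719  0.00410719]
 [-0.97595623 -0.07615628 -0.20422942]
 [ 0.20393507  0.01170518 -0.97891444]]
```

View pics/side0b.png

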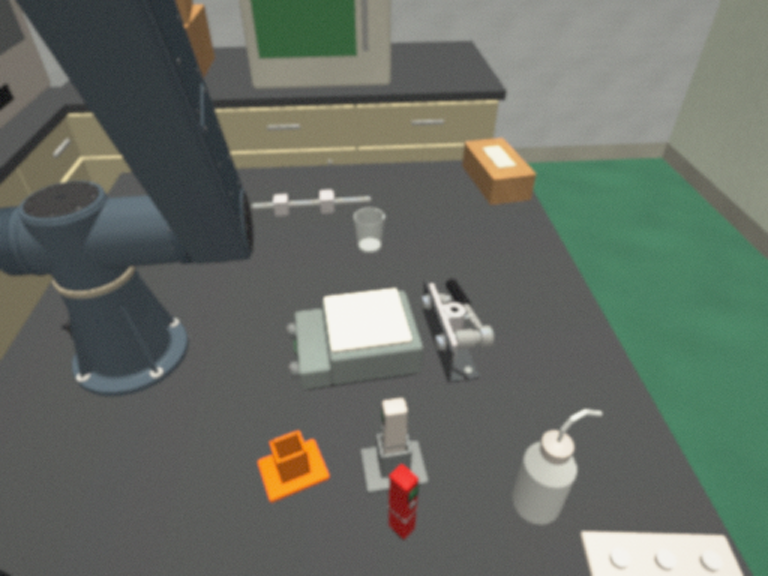

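View pics/top0b.png

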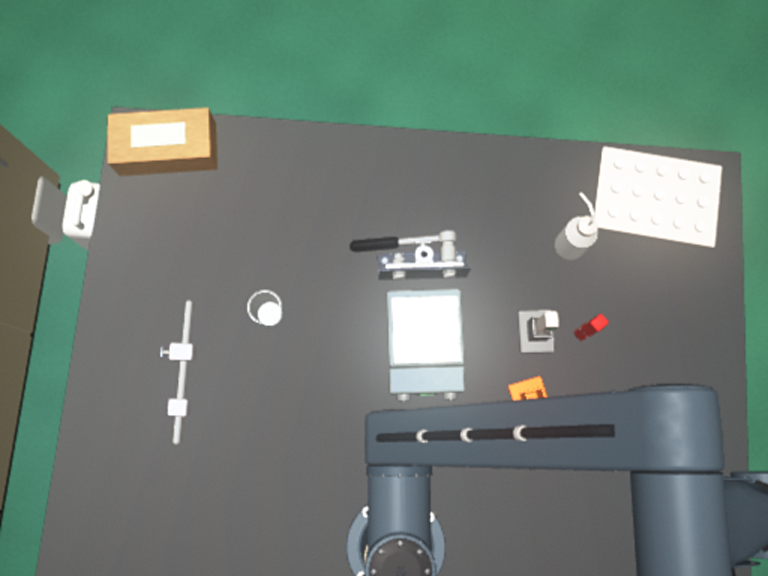

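Candidates:
- White bar in the grey holder, side view (395,420): matches the description.
- Red bar, side view (403,500): same shape, wrong colour.
- Orange holder, side view (290,465): not meant.

I'll check the choice with close crops and take the measurements.

```bash
python3 - <<'E'
from h import *
a=load('side0');b=load('top0')
def crop(s,x0,y0,x1,y1,k): return cv2.resize(s['image'][y0:y1,x0:x1,::-1],None,fx=k,fy=k,interpolation=cv2.INTER_CUBIC)
cv2.imwrite('pics/c1.png',crop(a,170,180,350,370,3.1))
cv2.imwrite('pics/c2.png',crop(b,220,140,420,280,4))
W=cloud(b)
# heating plate
def st(m,W):
    P=W[m]; P=P[~np.isnan(P[:,0])]; return P
z=W[...,2]
for nm,lo,hi,box in(('plate',.08,.1,(255,185,312,250)),('therm top',.14,.18,(340,200,380,240)),('holder base',.004,.016,(340,200,375,240)),('rim',.062,.078,(340,200,375,240)),('legtop',.075,.095,(245,150,320,190))):
    m=np.zeros(z.shape,bool); x0,y0,x1,y1=box; m[y0:y1,x0:x1]=True; m&=(z>lo)&(z<hi)
    P=st(m,W); 
    if len(P)<4: print(nm,len(P));continue
    r=cv2.minAreaRect((P[:,:2]*1000).astype(np.float32)); print(nm,len(P),P.mean(0).round(4),r)
E
```

```text
plate 2066 [ 0.4516 -0.0295  0.0919] ((456.96337890625, -29.222000122070312), (161.35389709472656, 158.17999267578125), 6.007853984832764)
therm top 110 [ 0.478  -0.2785  0.1578] ((478.7132568359375, -279.84393310546875), (32.57745361328125, 25.849716186523438), 4.5574469566345215)
holder base 461 [ 0.4768 -0.2745  0.0092] ((485.255859375, -281.7955017089844), (135.22657775878906, 116.29420471191406), 3.140925645828247)
rim 71 [ 0.4732 -0.2717  0.0697] ((478.6979064941406, -279.3633728027344), (46.165950775146484, 41.7226448059082), 4.99484920501709)
legtop 589 [ 0.6061 -0.0284  0.0834] ((596.6649169921875, -12.292823791503906), (102.30850982666016, 185.79612731933594), 26.698970794677734)
```

View pics/c1.png

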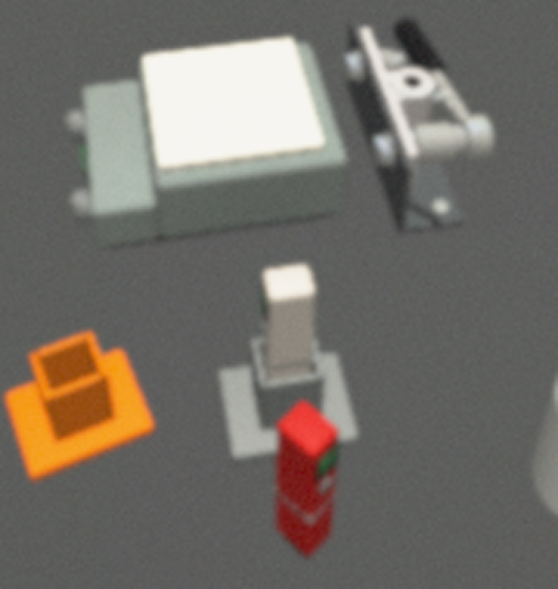

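View pics/c2.png

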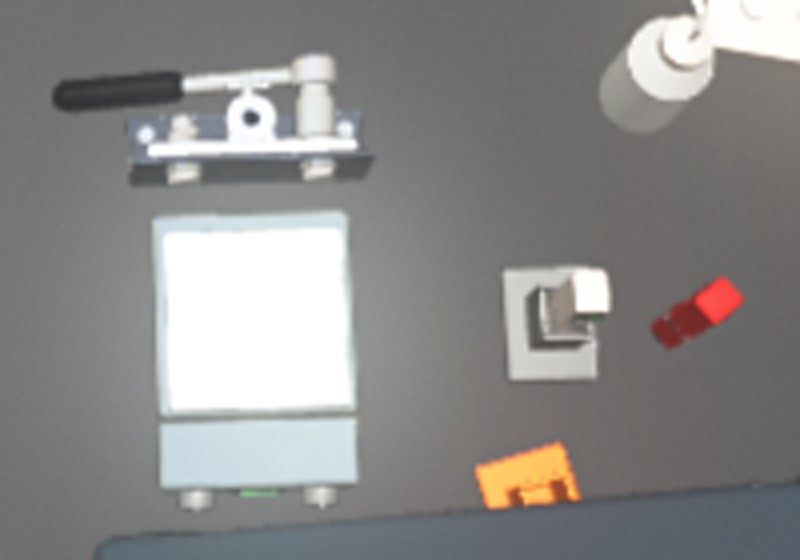

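```bash
python3 - <<'E'
from h import *
for n in('side','top'):
    S=[viewer.snapshot(n) for _ in range(8)]
    s=dict(S[0]); im=np.mean([x['image'].astype(float) for x in S],0); D=np.stack([x['depth'] for x in S]); 
    print(n,'img noise',np.std([x['image'][:,:,1].astype(float) for x in S],0).mean(),'depth std',np.median(D.std(0)))
    D[D==0]=np.nan; s['depth']=np.nan_to_num(np.nanmedian(D,0)); s['imf']=im; s['image']=im.round().astype(np.uint8)
    pickle.dump(s,open(n+'A.pkl','wb'))
a=load('sideA');b=load('topA')
V=cloud(a);
x0,y0,x1,y1=265,180,335,265
c=cv2.resize(a['image'][y0:y1,x0:x1,::-1],None,fx=9,fy=7*9/7,interpolation=cv2.INTER_CUBIC)[:600]
cv2.imwrite('pics/c3.png',cv2.resize(c,(c.shape[1],c.shape[0])))
# tops
W=cloud(b)
def rect(nm,W,box,lo,hi):
    x0,x1,y0,y1=box
    m=(W[...,2]>lo)&(W[...,2]<hi)&(W[...,0]>x0)&(W[...,0]<x1)&(W[...,1]>y0)&(W[...,1]<y1)
    P=W[m]; r=cv2.minAreaRect((P[:,:2]*1000).astype(np.float32)); print(nm,len(P),P.mean(0).round(4),[np.round(q,1) for q in r]); return P
for nm,X in(('top',W),('side',V)):
    print(nm)
    rect('plate',X,(.35,.56,-.13,.07),.088,.097)
    rect('housing',X,(.3,.6,-.15,.1),.073,.0835)
    rect('therm',X,(.43,.53,-.33,-.23),.152,.166)
    rect('rim',X,(.44,.52,-.33,-.23),.066,.075)
    rect('leg',X,(.57,.61,-.16,.1),.079,.0855)
E
```

```text
side img noise 1.4580273510397788 depth std 0.0019225124
top img noise 0.7155162004245125 depth std 0.0039082277
top
plate 1922 [ 0.4494 -0.0304  0.0931] [array([450.7, -30.4]), array([140.5, 139.9]), np.float64(6.2)]
housing 701 [ 0.494  -0.0204  0.0783] [array([484.2, -19.9]), array([230.6, 197.3]), np.float64(0.2)]
therm 95 [ 0.4787 -0.2794  0.1602] [array([ 479. , -279.6]), array([31.1, 24.4]), np.float64(1.9)]
rim 59 [ 0.4739 -0.2712  0.0706] [array([ 478.9, -279.5]), array([45.8, 40.6]), np.float64(5.0)]
leg 215 [ 0.5902 -0.0186  0.0837] [array([596.1, -18.3]), array([ 30.6, 198.3]), np.float64(5.8)]
side
plate 1887 [ 0.4511 -0.0356  0.0931] [array([451.4, -29.1]), array([139.7, 141.1]), np.float64(6.1)]
housing 763 [ 0.4933 -0.0615  0.0779] [array([484.1, -19. ]), array([196.7, 230.1]), np.float64(89.9)]
therm 189 [ 0.4804 -0.2822  0.1597] [array([ 480.7, -279.6]), array([32.5, 25.4]), np.float64(4.6)]
rim 157 [ 0.4792 -0.2894  0.0703] [array([ 480.9, -279.9]), array([47.2, 39.2]), np.float64(5.3)]
leg 255 [ 0.5907 -0.0265  0.0842] [array([594.1, -18.1]), array([ 22.9, 198.2]), np.float64(6.2)]
```

View pics/c3.png

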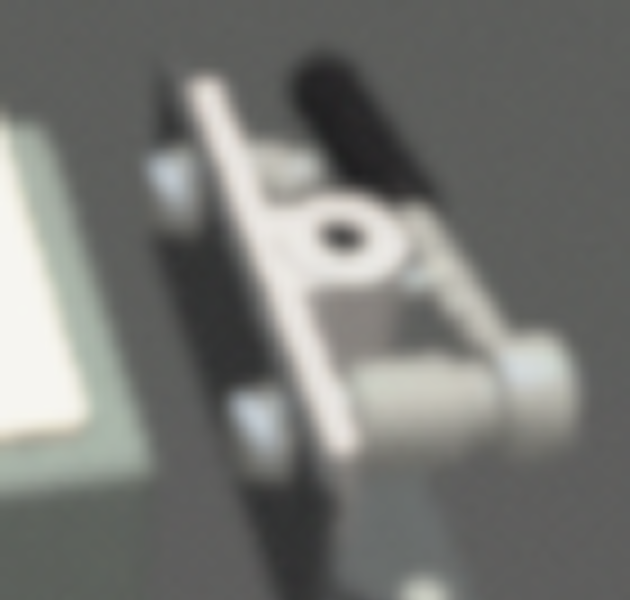

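```bash
python3 - <<'E'
from h import *
a=load('sideA');b=load('topA'); psi=np.radians(6.1)
ex=np.array([np.cos(psi),np.sin(psi)]);ey=np.array([-ex[1],ex[0]])
for nm,s in(('top',b),('side',a)):
    W=cloud(s); m=(W[...,0]>.54)&(W[...,0]<.66)&(W[...,1]>-.15)&(W[...,1]<.1)&(W[...,2]>.08)&(W[...,2]<.088)
    P=W[m]; u=P[:,:2]@ex; v=P[:,:2]@ey
    h,e=np.histogram(u,np.arange(.55,.66,.002)); print(nm,[(round(x,3),n) for x,n in zip(e,h) if n>3])
    k=u<u.min()+.02
    # strip edge vs v
    for lo in np.arange(-.2,.06,.03):
        q=(v>lo)&(v<lo+.03)&(u<.6); 
        if q.sum()>3: print(round(lo,3),q.sum(),np.percentile(u[q],[5,50,95]).round(4),v[q].min().round(4),v[q].max().round(4))
    m=(W[...,2]>.072)&(W[...,2]<.0835)&(W[...,0]>.3)&(W[...,0]<.56)&(W[...,1]>-.13)&(W[...,1]<.07);P=W[m]
    u=P[:,:2]@ex; v=P[:,:2]@ey; print('housing u',np.percentile(u,[1,50,99]),'v',np.percentile(v,[1,50,99]))
    m=(W[...,2]>.088)&(W[...,2]<.097)&(W[...,0]>.3)&(W[...,0]<.56)&(W[...,1]>-.13)&(W[...,1]<.07);P=W[m]
    u=P[:,:2]@ex; v=P[:,:2]@ey; print('plate u',u.min(),u.max(),'v',v.min(),v.max())
E
```

```text
top [(np.float64(0.576), np.int64(42)), (np.float64(0.578), np.int64(35)), (np.float64(0.58), np.int64(43)), (np.float64(0.582), np.int64(26)), (np.float64(0.584), np.int64(29)), (np.float64(0.586), np.int64(37)), (np.float64(0.588), np.int64(23)), (np.float64(0.59), np.int64(35)), (np.float64(0.592), np.int64(12)), (np.float64(0.594), np.int64(10)), (np.float64(0.598), np.int64(11)), (np.float64(0.6), np.int64(4)), (np.float64(0.602), np.int64(5)), (np.float64(0.604), np.int64(7)), (np.float64(0.608), np.int64(10)), (np.float64(0.61), np.int64(5)), (np.float64(0.614), np.int64(9)), (np.float64(0.618), np.int64(9)), (np.float64(0.622), np.int64(6)), (np.float64(0.624), np.int64(8)), (np.float64(0.628), np.int64(5))]
-0.2 8 [0.5767 0.5782 0.5799] -0.1806 -0.1703
-0.17 42 [0.5768 0.5834 0.5908] -0.1673 -0.1414
-0.14 46 [0.5758 0.5845 0.5917] -0.1393 -0.1121
-0.11 60 [0.5781 0.5879 0.5983] -0.1096 -0.0801
-0.08 62 [0.5765 0.5861 0.5992] -0.0799 -0.0503
-0.05 45 [0.5771 0.5838 0.5906] -0.0476 -0.0211
-0.02 40 [0.5777 0.5844 0.5917] -0.0184 0.008
0.01 6 [0.578  0.5802 0.5819] 0.0112 0.017
[... 992 characters left out ...]
p.int64(8)), (np.float64(0.624), np.int64(7)), (np.float64(0.626), np.int64(4)), (np.float64(0.628), np.int64(7)), (np.float64(0.646), np.int64(4))]
-0.2 10 [0.5778 0.5802 0.5828] -0.1802 -0.1701
-0.17 52 [0.5778 0.5843 0.5925] -0.1695 -0.1408
-0.14 48 [0.578  0.5853 0.592 ] -0.1397 -0.1102
-0.11 60 [0.5779 0.5866 0.5979] -0.1099 -0.081
-0.08 54 [0.5779 0.5866 0.5981] -0.0796 -0.0518
-0.05 41 [0.5777 0.5849 0.5916] -0.0493 -0.0203
-0.02 32 [0.5777 0.5839 0.5919] -0.0183 0.0076
0.01 6 [0.5773 0.5794 0.5829] 0.0107 0.0179
housing u [0.37113648 0.47707405 0.53420931] v [-0.15690187 -0.14467031 -0.00586902]
plate u 0.3758478288072197 0.5155794812359346 v -0.1474126946657866 -0.006319673547517606
```

```bash
python3 - <<'E'
from h import *
a=load('sideA');b=load('topA'); psi=np.radians(6.1)
ex=np.array([np.cos(psi),np.sin(psi)]);ey=np.array([-ex[1],ex[0]])
for nm,s in(('top',b),('side',a)):
    W=cloud(s); u=W[...,:2]@ex; v=W[...,:2]@ey;z=W[...,2]
    for c in(-.136,-.026):
        m=(u>.560)&(u<.576)&(abs(v-c)<.022)&(z>.04)&(z<.08)
        print(nm,c,m.sum(),'u',u[m].min(),'v',v[m].min(),v[m].max(),'z',z[m].max())
        r,cc=np.nonzero(m)
        g=s['imf'].mean(-1)
        for i in np.argsort(r*1000+cc): print(r[i],cc[i],*(1000*np.array([u[r[i],cc[i]],v[r[i],cc[i]]-c,z[r[i],cc[i]]])).round(1),g[r[i],cc[i]].round(0))
E
```

```text
top -0.136 40 u 0.5633962986719124 v -0.14899041432174454 -0.1232627860028794 z 0.07880824205950633
180 298 575.8 3.9 78.8 197.0
180 301 575.8 -6.0 77.4 186.0
181 295 575.5 12.7 67.3 152.0
181 296 574.3 9.9 71.7 171.0
181 297 574.2 6.7 72.0 171.0
181 298 574.0 3.4 72.3 204.0
181 299 573.2 0.5 75.4 210.0
181 300 573.5 -3.0 73.7 203.0
181 301 572.9 -6.0 75.8 196.0
181 302 574.0 -9.8 71.0 190.0
181 303 573.7 -13.0 71.7 150.0
182 295 573.3 12.4 62.5 127.0
182 296 571.3 9.9 70.4 174.0
182 297 570.5 7.0 73.4 209.0
182 298 569.7 4.0 76.1 230.0
182 299 569.8 0.6 75.4 232.0
182 300 570.0 -2.8 74.1 233.0
182 301 570.0 -6.1 73.8 231.0
182 302 569.6 -9.2 75.2 211.0
183 296 567.7 10.2 71.4 195.0
183 297 566.8 7.3 74.6 217.0
183 298 566.8 4.0 74.5 222.0
183 299 566.2 0.9 76.6 219.0
183 300 566.3 -2.4 75.8 216.0
183 301 567.0 -6.0 72.5 198.0
183 302 567.5 -9.6 69.9 172.0
184 296 564.5 10.3 70.6 179.0
184 297 564.1 7.1 72.1 177.0
184 298 564.0 3.9 72.0 170.0
184 299 564.4 0.4 69.8 153.0
184 300 563.8 -2.7 72.1 145.0
184 301 563.5 -5.8 73.0 138.0
184 302 563.9 -9.3 71.0 132.0
185 296 563.7 9.4 60.1 1
[... 4074 characters left out ...]
.8 95.0
201 281 564.6 -0.2 64.9 106.0
201 282 565.2 -8.8 72.5 133.0
201 283 568.2 -8.9 72.1 162.0
201 284 571.2 -8.8 71.6 174.0
201 285 574.2 -9.0 71.2 162.0
202 281 564.6 -1.1 61.8 100.0
202 282 565.0 -10.1 69.7 117.0
202 283 568.4 -8.7 68.0 139.0
202 284 571.1 -9.8 68.5 153.0
202 285 574.3 -9.3 67.5 148.0
203 281 564.5 -1.8 58.5 97.0
203 282 565.0 -10.9 66.5 106.0
203 283 567.9 -11.2 66.4 122.0
203 284 571.0 -11.1 65.7 132.0
203 285 574.4 -9.6 63.8 132.0
204 281 564.6 -2.4 55.0 93.0
204 282 565.1 -11.1 62.8 98.0
204 283 568.4 -10.1 61.3 106.0
204 284 571.2 -11.0 61.7 114.0
204 285 574.4 -10.5 60.7 114.0
205 281 564.8 -2.4 51.0 88.0
205 282 565.0 -12.0 59.7 85.0
205 285 574.8 -9.9 56.1 95.0
```

```bash
python3 - <<'E'
from h import *
from scipy.optimize import least_squares
a=load('sideA');b=load('topA'); psi=np.radians(6.1)
ex=np.array([np.cos(psi),np.sin(psi)]);ey=np.array([-ex[1],ex[0]])
def pts(s,c,lo,hi):
    W=cloud(s); u=W[...,:2]@ex; v=W[...,:2]@ey;z=W[...,2]
    m=(u>lo)&(u<hi)&(abs(v-c)<.0135)&(z>.055)&(z<.0785)
    return np.c_[v[m]-c,z[m]-.062]*1000
# angle th: top corner toward +v by th
def res(p,P):
    al=p[0]+np.radians(30+60*np.arange(6)); n=np.c_[np.sin(al),np.cos(al)]
    return (P-p[1:3])@n.T
for c in(-.136,-.026):
  for nm,P in(('side',pts(a,c,.5662,.5735)),('top',pts(b,c,.5662,.5735)),('both',np.r_[pts(a,c,.5662,.5735),pts(b,c,.5662,.5735)])):
    f_=lambda p:np.r_[res(p,P).max(1)-12,(p[1]-0)/2.,p[2]/2.]
    best=min((least_squares(f_,[np.radians(t),0,0],loss='soft_l1') for t in(-25,-15,-5,5,15,25)),key=lambda r:r.cost)
    print(c,nm,len(P),np.degrees(best.x[0]).round(1),best.x[1:].round(2),best.cost.round(2))
    print([ (t,least_squares(lambda p:f_([np.radians(t),*p]),[0,0],loss='soft_l1').cost.round(2)) for t in range(-30,31,5)])
E
```

```text
-0.136 side 22 14.2 [1.49 0.78] 3.18
[(-30, np.float64(8.7)), (-25, np.float64(9.76)), (-20, np.float64(10.62)), (-15, np.float64(10.18)), (-10, np.float64(9.18)), (-5, np.float64(7.78)), (0, np.float64(6.65)), (5, np.float64(5.01)), (10, np.float64(3.66)), (15, np.float64(3.29)), (20, np.float64(4.42)), (25, np.float64(6.6)), (30, np.float64(8.7))]
-0.136 top 17 21.7 [0.4  1.12] 5.26
[(-30, np.float64(6.73)), (-25, np.float64(6.69)), (-20, np.float64(6.9)), (-15, np.float64(7.98)), (-10, np.float64(8.47)), (-5, np.float64(8.29)), (0, np.float64(8.53)), (5, np.float64(7.48)), (10, np.float64(6.41)), (15, np.float64(5.94)), (20, np.float64(5.37)), (25, np.float64(5.79)), (30, np.float64(6.73))]
-0.136 both 39 -45.5 [1.3  0.85] 10.16
[(-30, np.float64(17.05)), (-25, np.float64(17.89)), (-20, np.float64(19.44)), (-15, np.float64(20.33)), (-10, np.float64(18.91)), (-5, np.float64(17.06)), (0, np.float64(15.52)), (5, np.float64(12.75)), (10, np.float64(10.92)), (15, np.float64(10.19)), (20, np.float64(10.65)), (25, np.float64(14.0)), (30, np.float64(17.05))]
-0.026 side 18 8.3 [1.37 1.25]
[... 342 characters left out ...]
12 1.35] 8.66
[(-30, np.float64(10.72)), (-25, np.float64(10.82)), (-20, np.float64(9.95)), (-15, np.float64(9.37)), (-10, np.float64(9.15)), (-5, np.float64(8.89)), (0, np.float64(8.94)), (5, np.float64(8.72)), (10, np.float64(9.67)), (15, np.float64(10.98)), (20, np.float64(11.53)), (25, np.float64(11.08)), (30, np.float64(10.72))]
-0.026 both 37 7.6 [0.94 1.2 ] 13.57
[(-30, np.float64(17.46)), (-25, np.float64(18.46)), (-20, np.float64(19.47)), (-15, np.float64(18.32)), (-10, np.float64(17.37)), (-5, np.float64(17.08)), (0, np.float64(15.46)), (5, np.float64(13.88)), (10, np.float64(13.89)), (15, np.float64(14.94)), (20, np.float64(16.69)), (25, np.float64(17.0)), (30, np.float64(17.46))]
```

```bash
cat >> h.py <<'E'
from scipy.spatial.transform import Rotation as Ro
def tool(s=None):
    s=s or manip.sense(); return s['tcp_pos'],Ro.from_quat(s['tool_rot'])
def delta(p,R,target_p,target_R):
    "shift (mm) and turn (deg) in tool axes"
    return (R.inv().apply(np.array(target_p)-p)*1000).round(1),np.degrees((R.inv()*target_R).as_rotvec()).round(2)
def down(zyaw):  # tool x down, tool z horizontal at yaw
    z=np.array([np.cos(zyaw),np.sin(zyaw),0]);x=np.array([0,0,-1.]);return Ro.from_matrix(np.c_[x,np.cross(z,x),z])
E
python3 - <<'E'
from h import *
s=manip.sense();print(s['t']);p,R=tool(s);print(p,R.as_matrix().round(3))
for yaw in(4.8,94.8,184.8,-85.2): print(yaw,delta(p,R,[.480,-.2797,.25],down(np.radians(yaw))))
E
```

```text
0.9
[ 0.15696485 -0.60493631  0.25004434] [[ 0.     0.968  0.251]
 [-0.     0.251 -0.968]
 [-1.     0.     0.   ]]
4.8 (array([   0. ,  394.3, -233.7]), array([-80.26,   0.  ,  -0.  ]))
94.8 (array([   0. ,  394.3, -233.7]), array([-170.26,    0.  ,    0.  ]))
184.8 (array([   0. ,  394.3, -233.7]), array([99.74, -0.  , -0.  ]))
-85.2 (array([   0. ,  394.3, -233.7]), array([ 9.74,  0.  , -0.  ]))
```

```bash
python3 - <<'E'
from h import *
for t in('sideA','topA'):
    s=load(t);W=cloud(s);im=s['image'].astype(int);m=(im[...,0]>130)&(im[...,1]<90)&(im[...,2]<90)&(W[...,0]<.7)&(W[...,0]>.3)&(W[...,1]<-.25)
    P=W[m];print(len(P),np.percentile(P,[2,98],axis=0).round(3)); Q=P[P[:,2]>P[:,2].max()-.03];print(Q.min(0),Q.max(0))
E
```

```text
613 [[ 0.308 -0.395  0.018]
 [ 0.497 -0.253  0.152]]
[ 0.46594615 -0.39760261  0.14099737] [ 0.50087231 -0.36169319  0.15273445]
116 [[ 0.328 -0.429  0.001]
 [ 0.519 -0.251  0.154]]
[ 0.46630476 -0.39830145  0.13299267] [ 0.50215533 -0.36228315  0.15549533]
```

>>> move_arm(
  deltas=[60,0,39.4,-23.4,0,0,0,60,0,39.4,-23.4,0,0,0,60,0,39.4,-23.4,0,0,0,60,0,39.4,-23.4,0,0,0,60,0,39.4,-23.4,0,0,0,60,0,39.4,-23.4,0,0,0,60,0,39.4,-23.4,0,0,0,60,0,39.4,-23.4,0,0,0,60,0,39.4,-23.4,0,0,0,60,0,39.4,-23.4,0,0,0],
)

```text
t: 1.9
tcp_pos: [0.4808, -0.2781, 0.2503]
tool_rot: [0.433, 0.559, -0.433, 0.559]
force: [0.3, -0.3, -0.5]
finger_gap: 0.698
```

>>> move_arm(
  deltas=[60,0,0,0,4.9,0,0,60,0,0,0,4.9,0,0,60,0,0,0,0,0,0],
)

```text
t: 2.2
tcp_pos: [0.48, -0.279, 0.2501]
tool_rot: [0.478, 0.521, -0.479, 0.521]
force: [-0.2, -0.3, -0.4]
finger_gap: 0.699
```

```bash
python3 - <<'E'
from h import *
p,R=tool();print(manip.sense()['t'],p)
print(delta(p,R,[.480,-.2797,.13],down(np.radians(-85.2))))
a=snap('side','side1')
cv2.imwrite('pics/s1.png',cv2.resize(a['image'][150:370,150:350,::-1],None,fx=2.7,fy=2.7,interpolation=cv2.INTER_CUBIC))
E
```

```text
2.2 [ 0.47999677 -0.2789627   0.25008435]
(array([ 1.201e+02, -1.000e-01,  7.000e-01]), array([ 0.03,  0.01, -0.01]))
```

View pics/s1.png

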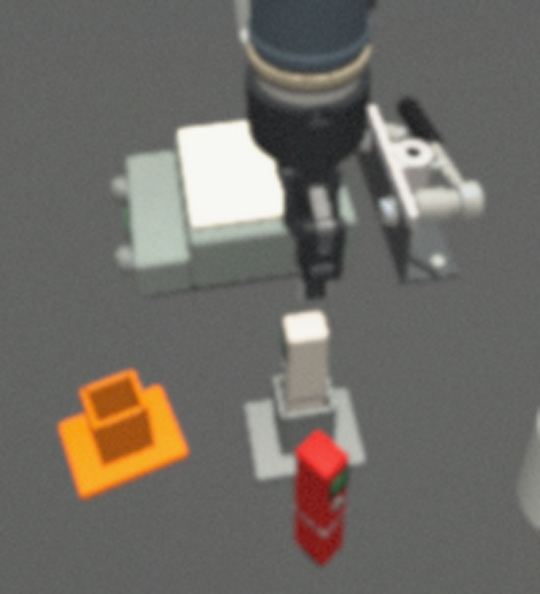

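The gripper is above the white bar at crop (305,320), with both fingers clear of the red bar at (320,450). Descending.

>>> move_arm(
  deltas=[60,30,0,0.7,0,0,0,60,30,0,0,0,0,0,60,25,0,0,0,0,0,60,20,0,0,0,0,0,60,15,0,0,0,0,0,60,0,0,0,0,0,0],
  force=30,
)

```text
t: 2.85
tcp_pos: [0.4782, -0.2798, 0.128]
tool_rot: [0.479, 0.522, -0.479, 0.519]
force: [-0.5, -0.2, 0.6]
finger_gap: 0.704
```

>>> move_arm(
  deltas=[15,0,0,0,0,0,0,15,0,0,0,0,0,0,15,0,0,0,0,0,0,15,0,0,0,0,0,0,15,0,0,0,0,0,0,15,0,0,0,0,0,0],
  force=30,
)

```text
t: 3.45
tcp_pos: [0.4802, -0.2807, 0.1311]
tool_rot: [0.479, 0.52, -0.479, 0.521]
force: [-1.0, -0.0, 5.5]
finger_gap: 0.301
```

>>> move_arm(
  deltas=[15,-10,0,0,0,0,0,15,-15,0,0,0,0,0,15,-20,0,0,0,0,0,15,-25,0,0,0,0,0,15,-25,0,0,0,0,0,15,-25,0,0,0,0,0,15,-20,0,0,0,0,0,15,-10,0,0,0,0,0,15,0,0,0,0,0,0],
)

```text
t: 4.35
tcp_pos: [0.4801, -0.2806, 0.2815]
tool_rot: [0.479, 0.519, -0.479, 0.521]
force: [0.5, 0.9, -0.8]
finger_gap: 0.301
```

```bash
python3 - <<'E'
from h import *
s=manip.sense();p,R=tool(s);print(s['t'],p,s['force'],s['finger_gap'])
print(delta(p,R,[.4509,-.0298,.282],down(np.radians(-85.2))))
a=snap('side','side2')
cv2.imwrite('pics/s2.png',cv2.resize(a['image'][110:330,170:340,::-1],None,fx=2.7,fy=2.7,interpolation=cv2.INTER_CUBIC))
E
```

```text
4.35 [ 0.48008279 -0.28058289  0.28145771] [ 0.45111244  0.92700662 -0.83843609] 0.3006001051850423
(array([  -1.1,   -8.3, -252.3]), array([-0.05,  0.13, -0.12]))
```

View pics/s2.png

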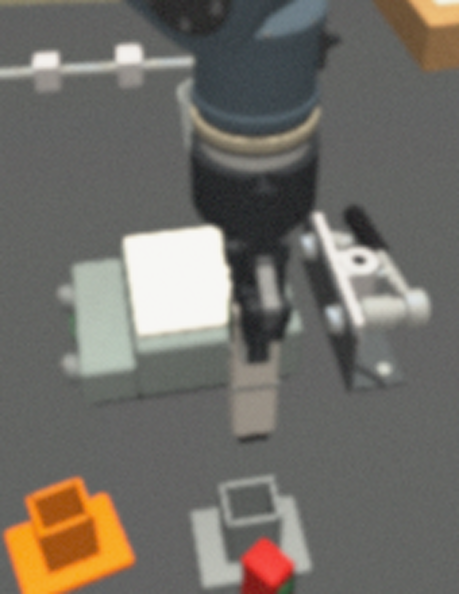

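The thermometer hangs upright at crop (255,390) and the holder is empty at (248,500). Moving over the plate.

>>> move_arm(
  deltas=[15,0,0,-15,0,0,0,15,0,-1,-30,0,0,0,15,0,-1,-38,0,0,0,15,0,-1,-40,0,0,0,15,0,-1,-40,0,0,0,15,0,-1.3,-38,0,0,0,15,0,-1,-28,0,0,0,15,0,-1,-15,0,0,0,15,0,-1,-8,0,0,0,15,0,0,0,0,0,0],
)

```text
t: 5.4
tcp_pos: [0.4501, -0.0292, 0.2796]
tool_rot: [0.478, 0.521, -0.479, 0.52]
force: [-0.3, -0.7, -1.8]
finger_gap: 0.3
```

```bash
python3 - <<'E'
from h import *
s=manip.sense();p,R=tool(s);print(s['t'],p,s['force'],s['finger_gap'])
print(delta(p,R,[.4509,-.0298,.282],down(np.radians(-85.2))))
a=snap('side','side3')
W=cloud(a)
cv2.imwrite('pics/s3.png',cv2.resize(a['image'][80:300,150:350,::-1],None,fx=2.7,fy=2.7,interpolation=cv2.INTER_CUBIC))
m=(abs(W[...,0]-.451)<.03)&(abs(W[...,1]+.03)<.03)&(W[...,2]>.13)&(W[...,2]<.22)
P=W[m]
for lo in np.arange(.14,.22,.01):
    q=P[(P[:,2]>lo)&(P[:,2]<lo+.01)]
    if len(q)>3: print(lo.round(3),len(q),q.min(0).round(4),q.max(0).round(4))
E
```

```text
5.4 [ 0.45009365 -0.02917167  0.27961431] [-0.32387724 -0.70152195 -1.81485752] 0.29970730400230816
(array([-2.4,  0.7,  0.7]), array([ 0.01, -0.01,  0.06]))
0.16 23 [ 0.4393 -0.0372  0.1602] [ 0.4625 -0.0341  0.1697]
0.17 23 [ 0.4369 -0.0428  0.1702] [ 0.465  -0.0338  0.18  ]
0.18 36 [ 0.4348 -0.043   0.1805] [ 0.4652 -0.0293  0.1899]
0.19 39 [ 0.4351 -0.0432  0.1901] [ 0.4654 -0.0319  0.1999]
0.2 43 [ 0.4354 -0.0435  0.2002] [ 0.4655 -0.0355  0.2099]
0.21 38 [ 0.434  -0.0441  0.21  ] [ 0.4658 -0.0203  0.22  ]
```

View pics/s3.png

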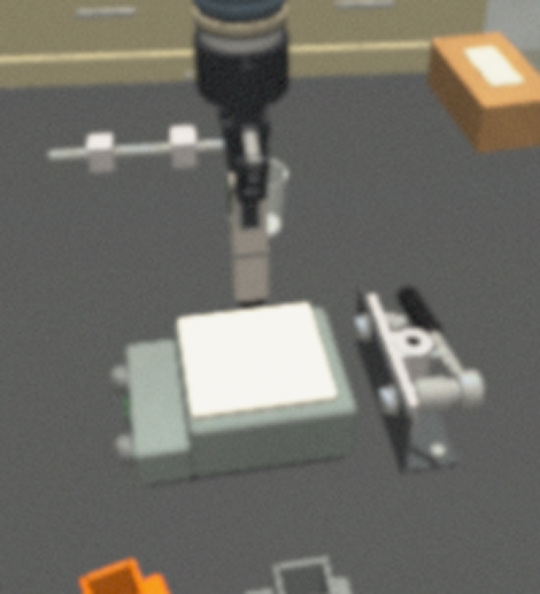

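The nose, at crop (252,300), is about 67 mm above the plate centre and the bar is vertical. Holding for just over 2 s.

>>> move_arm(
  deltas=[15,0,0,0,0,0,0,15,0,0,0,0,0,0,15,0,0,0,0,0,0,15,0,0,0,0,0,0,15,0,0,0,0,0,0,15,0,0,0,0,0,0,15,0,0,0,0,0,0,15,0,0,0,0,0,0,15,0,0,0,0,0,0,15,0,0,0,0,0,0],
)

```text
t: 6.45
tcp_pos: [0.4505, -0.0297, 0.28]
tool_rot: [0.479, 0.52, -0.479, 0.52]
force: [0.7, -0.0, -0.6]
finger_gap: 0.299
```

>>> move_arm(
  deltas=[15,0,0,0,0,0,0,15,0,0,0,0,0,0,15,0,0,0,0,0,0,15,0,0,0,0,0,0,15,0,0,0,0,0,0,15,0,0,0,0,0,0,15,0,0,0,0,0,0,15,0,0,0,0,0,0,15,0,0,0,0,0,0,15,0,0,0,0,0,0],
)

```text
t: 7.45
tcp_pos: [0.4505, -0.0298, 0.28]
tool_rot: [0.479, 0.52, -0.479, 0.52]
force: [0.5, -0.2, -1.5]
finger_gap: 0.301
```

>>> move_arm(
  deltas=[15,0,0,0,0,0,0,15,0,0,0,0,0,0,15,0,0,0,0,0,0],
)

```text
t: 7.75
tcp_pos: [0.4505, -0.0298, 0.28]
tool_rot: [0.479, 0.52, -0.479, 0.52]
force: [-0.6, -0.7, -1.5]
finger_gap: 0.298
```

```bash
python3 - <<'E'
from h import *
s=manip.sense();p,R=tool(s);print(s['t'],p,s['force'],s['finger_gap'])
print(delta(p,R,[.4801,-.2806,.2815],down(np.radians(-85.2))))
E
```

```text
7.75 [ 0.45053026 -0.02976749  0.28001727] [-0.58712503 -0.66026887 -1.54469319] 0.29815325724242653
(array([ -1.5,   8.7, 252.4]), array([-0.06, -0.  ,  0.  ]))
```

Reversing the same moves.

>>> move_arm(
  deltas=[15,-1.5,1,8,0,0,0,15,0,1,15,0,0,0,15,0,1,28,0,0,0,15,0,1.4,38,0,0,0,15,0,1,40,0,0,0,15,0,1,40,0,0,0,15,0,1.3,38,0,0,0,15,0,1,30,0,0,0,15,0,0,15.4,0,0,0,15,0,0,0,0,0,0],
)

```text
t: 8.75
tcp_pos: [0.48, -0.2832, 0.2812]
tool_rot: [0.48, 0.519, -0.48, 0.52]
force: [-0.4, 0.2, -1.5]
finger_gap: 0.305
```

>>> move_arm(
  deltas=[15,0,0,0,0,0,0,15,0,0,0,0,0,0],
)

```text
t: 8.95
tcp_pos: [0.4796, -0.2789, 0.2814]
tool_rot: [0.479, 0.521, -0.478, 0.52]
force: [0.1, 0.7, -1.3]
finger_gap: 0.302
```

```bash
python3 - <<'E'
from h import *
s=manip.sense();p,R=tool(s);print(s['t'],p,s['force'],s['finger_gap'])
print(delta(p,R,[.4801,-.2806,.2815],down(np.radians(-85.2))))
a=snap('side','side4')
W=cloud(a)
m=(abs(W[...,0]-.48)<.03)&(abs(W[...,1]+.28)<.03)&(W[...,2]>.13)&(W[...,2]<.26);P=W[m]
for lo in np.arange(.15,.26,.02):
    q=P[(P[:,2]>lo)&(P[:,2]<lo+.02)]
    if len(q)>3: print(lo.round(3),len(q),q.min(0).round(4),q.max(0).round(4))
# holder rim
m=(abs(W[...,0]-.48)<.05)&(abs(W[...,1]+.28)<.05)&(abs(W[...,2]-.07)<.005);P=W[m]
print('rim',[np.round(q,1) for q in cv2.minAreaRect((P[:,:2]*1000).astype(np.float32))])
cv2.imwrite('pics/s4.png',cv2.resize(a['image'][110:330,170:340,::-1],None,fx=2.7,fy=2.7,interpolation=cv2.INTER_CUBIC))
E
```

```text
8.95 [ 0.47961428 -0.27892334  0.28139618] [ 0.0847252   0.69159447 -1.33376469] 0.30208451953215165
(array([-0.1,  0.3,  1.7]), array([ 0.01, -0.08,  0.04]))
0.15 20 [ 0.4692 -0.2874  0.1628] [ 0.4917 -0.2839  0.1699]
0.17 68 [ 0.4639 -0.2923  0.1703] [ 0.495  -0.2732  0.1899]
0.19 112 [ 0.4639 -0.2929  0.1901] [ 0.497  -0.2734  0.21  ]
0.21 115 [ 0.464  -0.293   0.2102] [ 0.4964 -0.2737  0.2299]
0.23 131 [ 0.464  -0.2928  0.23  ] [ 0.4977 -0.2747  0.2498]
0.25 42 [ 0.4652 -0.2931  0.2505] [ 0.4972 -0.2858  0.2597]
rim [array([ 480.5, -278.9]), array([46.6, 43.1]), np.float64(6.3)]
```

View pics/s4.png

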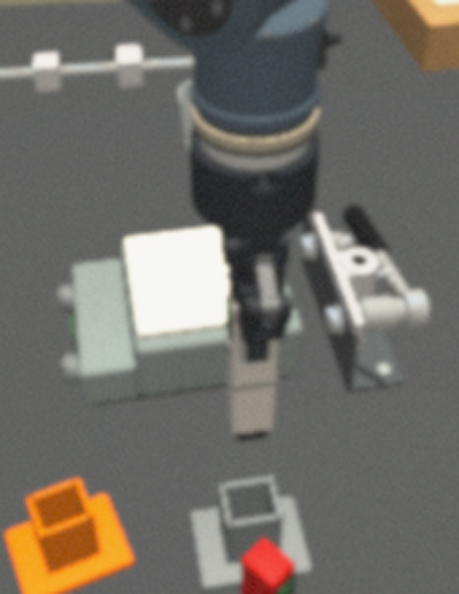

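>>> move_arm(
  deltas=[15,0,0,0,0,0,0,15,0,0,0,0,0,0],
)

```text
t: 9.2
tcp_pos: [0.4801, -0.2796, 0.2817]
tool_rot: [0.479, 0.521, -0.479, 0.521]
force: [0.1, -0.5, -1.4]
finger_gap: 0.302
```

```bash
python3 - <<'E'
from h import *
p,R=tool();print(p,delta(p,R,[.4801,-.2806,.2815],down(np.radians(-85.2))))
E
```

```text
[ 0.4801406  -0.27962473  0.281721  ] (array([ 0.2, -0.1,  1. ]), array([ 0.02, -0.  , -0.  ]))
```

>>> move_arm(
  deltas=[15,10,0,0.9,0,0,0,15,20,0,0,0,0,0,15,20,0,0,0,0,0,15,20,0,0,0,0,0,15,15,0,0,0,0,0,15,5,0,0,0,0,0,15,0,0,0,0,0,0],
)

```text
t: 9.9
tcp_pos: [0.4797, -0.2811, 0.1904]
tool_rot: [0.479, 0.521, -0.479, 0.519]
force: [-0.1, -0.5, -1.4]
finger_gap: 0.301
```

```bash
python3 - <<'E'
from h import *
s=manip.sense();p,R=tool(s);print(s['t'],p,s['force'],delta(p,R,[.4801,-.2806,.1311],down(np.radians(-85.2))))
a=snap('side','side5')
cv2.imwrite('pics/s5.png',cv2.resize(a['image'][190:340,200:320,::-1],None,fx=4,fy=4,interpolation=cv2.INTER_CUBIC))
E
```

```text
9.9 [ 0.47968549 -0.28105434  0.19043347] [-0.07356797 -0.51131704 -1.44219244] (array([59.3,  0.5, -0.3]), array([-0.06, -0.1 ,  0.09]))
```

View pics/s5.png

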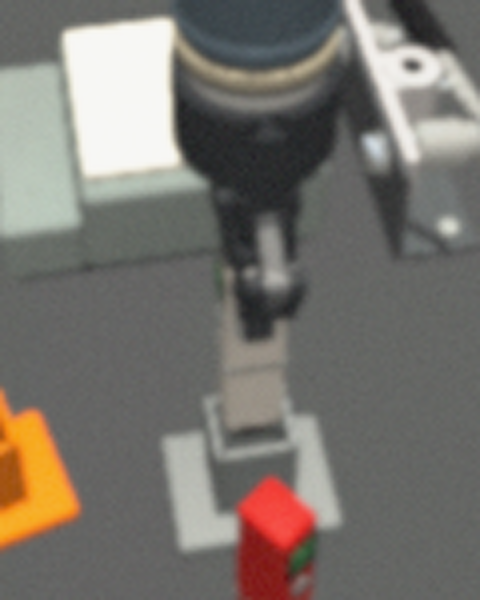

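The nose is at the rim opening, crop (255,435), and centred. Lowering the rest of the way.

>>> move_arm(
  deltas=[15,8,0,0,0,0,0,15,10,0,0,0,0,0,15,12,0,0,0,0,0,15,12,0,0,0,0,0,15,10,0,0,0,0,0,15,5,0,0,0,0,0,15,0,0,0,0,0,0],
)

```text
t: 10.65
tcp_pos: [0.4797, -0.2811, 0.1334]
tool_rot: [0.479, 0.521, -0.479, 0.519]
force: [-0.7, -0.5, -1.6]
finger_gap: 0.302
```

>>> move_arm(
  deltas=[15,1.5,0,0,0,0,0,15,1,0,0,0,0,0,15,0,0,0,0,0,0],
)

```text
t: 10.95
tcp_pos: [0.4803, -0.2816, 0.1323]
tool_rot: [0.479, 0.52, -0.479, 0.521]
force: [0.3, 0.2, -0.4]
finger_gap: 0.304
```

>>> move_arm(
  deltas=[15,1,0,0,0,0,0,15,0,0,0,0,0,0,60,0,0,0,0,0,0,60,0,0,0,0,0,0,60,0,0,0,0,0,0,60,0,0,0,0,0,0],
)

```text
t: 11.55
tcp_pos: [0.4802, -0.2815, 0.1311]
tool_rot: [0.479, 0.52, -0.479, 0.52]
force: [0.1, 0.7, 0.3]
finger_gap: 0.703
```

>>> move_arm(
  deltas=[60,-10,0,0,0,0,0,60,-20,0,0,0,0,0,60,-30,0,0,0,0,0,60,-40,0,0,0,0,0,60,-40,0,0,0,0,0,60,-10,0,0,0,0,0,60,0,0,0,0,0,0],
)

```text
t: 12.25
tcp_pos: [0.481, -0.2821, 0.2836]
tool_rot: [0.479, 0.518, -0.479, 0.522]
force: [0.3, 0.1, -0.9]
finger_gap: 0.7
```

```bash
python3 - <<'E'
from h import *
s=manip.sense();p,R=tool(s);print(s['t'],p,s['q'])
# pre-bolt target: 
psi=np.radians(6.1)
ex=np.array([np.cos(psi),np.sin(psi),0]);ey=np.array([-ex[1],ex[0],0]);ez=np.array([0,0,1.])
for th in np.radians([0,15]):
    x=-(np.cos(th)*ez+np.sin(th)*ey); z=-(np.cos(th)*ey-np.sin(th)*ez)
    T=Ro.from_matrix(np.c_[x,np.cross(z,x),z])
    tgt=.5625*ex-.135*ey+.062*ez     # 14.5 mm from the bracket face
    print(np.degrees(th),tgt,T.as_matrix().round(3))
    print(delta(p,R,tgt-x*.12,T))
a=snap('side','side6'); W=cloud(a)
m=(abs(W[...,0]-.48)<.03)&(abs(W[...,1]+.28)<.03)&(W[...,2]>.152)&(W[...,2]<.168);P=W[m]
print('therm',P[:,2].mean(),[np.round(q,1) for q in cv2.minAreaRect((P[:,:2]*1000).astype(np.float32))])
cv2.imwrite('pics/s6.png',cv2.resize(a['image'][150:340,180:340,::-1],None,fx=3,fy=3,interpolation=cv2.INTER_CUBIC))
E
```

```text
12.25 [ 0.48095978 -0.28211439  0.2836024 ] [-7.30890783e-01  3.95604947e-01  1.56749770e+00 -5.82057578e-07
  1.17302738e+00  7.57006372e-01]
0.0 [ 0.57366074 -0.07446208  0.062     ] [[ 0.     0.994  0.106]
 [ 0.     0.106 -0.994]
 [-1.     0.     0.   ]]
(array([ 101.2,  109.2, -199.7]), array([-1.35,  0.23, -0.21]))
14.999999999999998 [ 0.57366074 -0.07446208  0.062     ] [[ 0.028  0.994  0.103]
 [-0.257  0.106 -0.96 ]
 [-0.966 -0.     0.259]]
(array([ 105.2,  108.4, -230.7]), array([ -1.37, -14.77,  -0.03]))
therm 0.1597087929979677 [array([ 480.8, -281.8]), array([32.7, 25.7]), np.float64(4.7)]
```

View pics/s6.png

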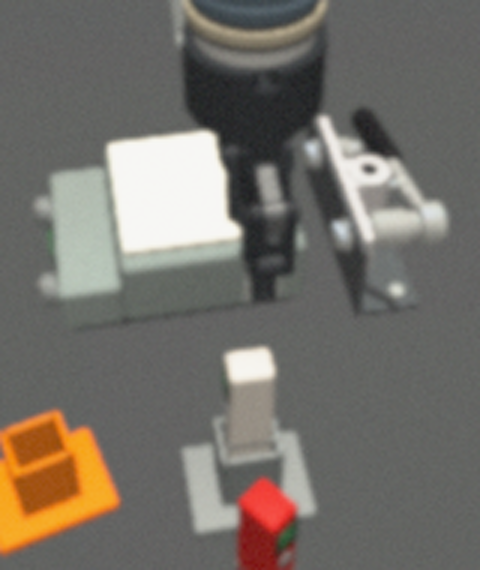

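The thermometer is back in its holder: top at z 0.160, within about 2 mm of where it started, upright and released. Moving above the wrenched bolt.

>>> move_arm(
  deltas=[55,0,7,-15,0,0,0,55,0,14,-30,0,0,0,55,0,18,-38,0,0,0,55,0,18,-38,0,0,0,55,0,18,-38,0,0,0,55,0,15,-34,0,0,0,55,0,11,-25,0,0,0,55,0,7,-13,0,0,0,55,0,0,0,-0.5,-5,0,55,0,0,0,-0.5,-5,0],
)

```text
t: 13.3
tcp_pos: [0.5683, -0.0422, 0.2796]
tool_rot: [0.429, 0.477, -0.515, 0.568]
force: [0.4, 0.3, -0.6]
finger_gap: 0.642
```

>>> move_arm(
  deltas=[55,0,0,0,-0.4,-4.8,0,55,0,0,0,0,0,0,55,0,0,0,0,0,0,55,0,0,0,0,0,0],
)

```text
t: 13.7
tcp_pos: [0.5687, -0.0429, 0.2807]
tool_rot: [0.407, 0.455, -0.53, 0.588]
force: [0.4, 0.1, -1.0]
finger_gap: 0.645
```

```bash
cat >> h.py <<'E'
psi=np.radians(6.1)
ex=np.array([np.cos(psi),np.sin(psi),0]);ey=np.array([-ex[1],ex[0],0]);ez=np.array([0,0,1.])
def bolt(th=15,u=.5625,v=-.135,z=.062,back=0):
    th=np.radians(th); x=-(np.cos(th)*ez+np.sin(th)*ey); zz=-(np.cos(th)*ey-np.sin(th)*ez)
    return u*ex+v*ey+z*ez-x*back, Ro.from_matrix(np.c_[x,np.cross(zz,x),zz])
E
python3 - <<'E'
from h import *
s=manip.sense();p,R=tool(s);print(s['t'],p,s['q'])
t,T=bolt(back=.06); print(delta(p,R,t,T))
a=snap('side','side7');snap('top','top7')
cv2.imwrite('pics/s7.png',cv2.resize(a['image'][90:290,180:380,::-1],None,fx=2.9,fy=2.9,interpolation=cv2.INTER_CUBIC))
E
```

```text
13.7 [ 0.56868625 -0.04291374  0.28065848] [-0.14963267  0.41854868  1.56592437 -0.27933493  1.11008254  1.43372636]
(array([159.6,   2.2, -25. ]), array([ 0.02, -0.26,  0.2 ]))
```

View pics/s7.png

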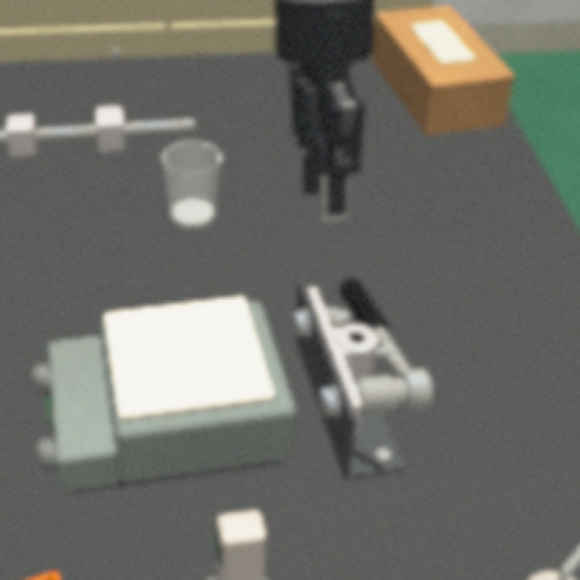

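```bash
python3 - <<'E'
from h import *
from scipy.optimize import least_squares
def avg(n,k):
    S=[viewer.snapshot(n) for _ in range(k)]; D=np.stack([x['depth'] for x in S]);D[D==0]=np.nan
    s=dict(S[0]);s['depth']=np.nan_to_num(np.nanmean(D,0));s['imf']=np.mean([x['image'].astype(float) for x in S],0);s['image']=s['imf'].round().astype(np.uint8);return s
b=avg('side',16);pickle.dump(b,open('sideB.pkl','wb'))
W=cloud(b);u=W@ex;v=W@ey;z=W[...,2]
a=load('sideA');A=cloud(a)
for nm,X in(('B',W),('A',A),('avg',(A+2*W)/3)):
  u=X@ex;v=X@ey;z=X[...,2]
  for c,cols in((-.136,(292,293,294)),(-.026,(282,283,284))):
    m=(u>.5658)&(u<.5735)&(abs(v-c)<.0135)&(z>.055)&(z<.0785)
    P=np.c_[v[m]-c,z[m]-.062]*1000
    # split: upper flat vs side flat at the corner pixel row
    def f_(p):
        al=p[0]+np.radians(30+60*np.arange(6)); n=np.c_[np.sin(al),np.cos(al)]
        return np.r_[((P-p[1:3])@n.T).max(1)-12,p[1]/2,p[2]/2]
    r=min((least_squares(f_,[np.radians(t),0,0],loss='soft_l1') for t in(-20,-10,0,10,20)),key=lambda r:r.cost)
    print(nm,c,len(P),np.degrees(r.x[0]).round(1),r.x[1:].round(2),r.cost.round(2))
    if nm=='B': print(P.round(1).tolist())
E
```

```text
B -0.136 27 11.4 [1.24 1.03] 1.47
[[3.0, 14.5], [3.1, 13.9], [2.7, 13.8], [-0.3, 13.7], [-0.8, 13.7], [-0.9, 13.3], [-2.7, 12.3], [-2.7, 11.8], [-3.5, 12.1], [-5.2, 11.2], [-5.6, 11.1], [-6.1, 11.1], [-8.2, 10.6], [-8.7, 10.6], [-9.1, 10.5], [-9.5, 8.2], [-9.8, 7.9], [-9.7, 7.3], [-10.2, 4.9], [-10.6, 4.9], [-10.1, 3.8], [-10.8, 1.7], [-10.8, 1.1], [-10.8, 0.6], [-11.2, -1.8], [-11.7, -1.8], [-11.9, -2.1]]
B -0.026 19 15.8 [1.43 1.17] 1.5
[[4.2, 14.2], [3.8, 14.1], [0.6, 13.6], [0.3, 13.4], [0.6, 12.6], [-2.8, 12.8], [-2.5, 12.0], [-3.9, 12.8], [-5.9, 11.7], [-6.5, 11.8], [-6.9, 11.7], [-8.5, 9.8], [-8.9, 9.6], [-9.9, 7.1], [-9.1, 5.8], [-10.2, 3.4], [-10.7, 3.4], [-10.9, 0.0], [-11.2, -0.1]]
A -0.136 27 13.7 [1.49 0.96] 4.64
A -0.026 19 9.9 [1.49 1.29] 3.19
avg -0.136 27 -48.1 [1.31 1.  ] 1.77
avg -0.026 19 14.2 [1.45 1.23] 1.06
```

```bash
python3 - <<'E'
from h import *
s=manip.sense();p,R=tool(s);print(s['t'],p)
t,T=bolt(13,.5605,-.1347,.062,.06); print(t,delta(p,R,t,T))
print([delta(p,R,t,T)[1], 'after turn:',(T.inv().apply(t-p)*1000).round(1)])
E
```

```text
14.6 [ 0.5686778  -0.04227893  0.28102098]
[ 0.57020594 -0.06095567  0.1204622 ] (array([160. ,   0. , -22.9]), array([0.07, 1.8 , 0.16]))
[array([0.07, 1.8 , 0.16]), 'after turn:', array([160.7,  -0.5, -17.9])]
```

>>> move_arm(
  deltas=[50,0,-0.5,-17.9,0,1.8,0.2,50,20,0,0,0,0,0,50,30,0,0,0,0,0,50,35,0,0,0,0,0,50,35,0,0,0,0,0,50,25,0,0,0,0,0,50,15,0,0,0,0,0,50,0,0,0,0,0,0,50,0,0,0,0,0,0,50,0,0,0,0,0,0],
)

```text
t: 15.6
tcp_pos: [0.5711, -0.0609, 0.1217]
tool_rot: [0.416, 0.462, -0.522, 0.583]
force: [0.3, 0.2, -0.0]
finger_gap: 0.586
```

```bash
python3 - <<'E'
from h import *
s=manip.sense();p,R=tool(s);print(s['t'],p,s['force'],s['q'])
t,T=bolt(13,.5605,-.1347,.062,0); print(t,delta(p,R,t,T))
a=snap('side','side8');b=snap('top','top8')
A=cv2.resize(a['image'][170:260,255:345,::-1],None,fx=4.4,fy=4.4,interpolation=cv2.INTER_CUBIC)
B=cv2.resize(b['image'][135:225,245:335,::-1],None,fx=4.4,fy=4.4,interpolation=cv2.INTER_CUBIC)
cv2.imwrite('pics/s8.png',np.hstack([A,B]))
E
```

```text
15.6 [ 0.57110026 -0.06089592  0.1216882 ] [ 0.30652728  0.18690491 -0.00118062] [-0.19577948  0.63764755  1.70090586 -0.3176794   0.75701695  1.49400638]
[ 0.57164019 -0.07437631  0.062     ] (array([61.2, -1.1, -0.4]), array([ 0.06,  0.04, -0.16]))
```

View pics/s8.png

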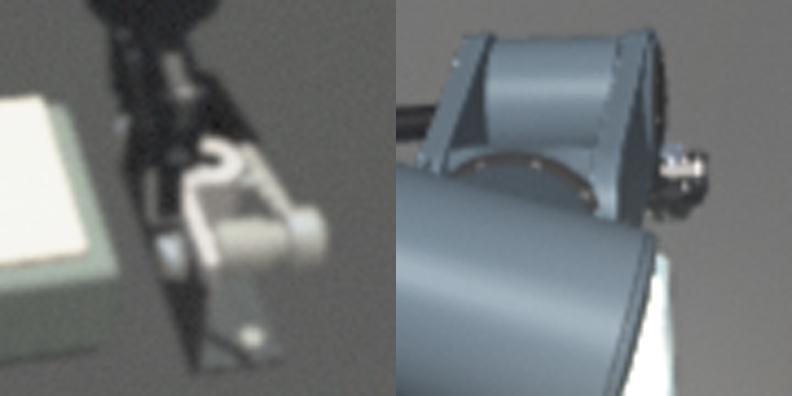

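The fingers are over the gap at side crop (170,170) and the head is at (172,250). Going down in two steps and watching the force.

>>> move_arm(
  deltas=[50,10,-1,0,0,0,0,50,12,0,0,0,0,0,50,10,0,0,0,0,0,50,5,0,0,0,0,0,50,0,0,0,0,0,0],
)

```text
t: 16.2
tcp_pos: [0.5694, -0.0695, 0.0831]
tool_rot: [0.416, 0.464, -0.523, 0.582]
force: [0.4, 0.7, -0.2]
finger_gap: 0.585
```

```bash
python3 - <<'E'
from h import *
s=manip.sense();p,R=tool(s);print(s['t'],p,s['force'])
t,T=bolt(13,.5605,-.1347,.062,0); print(t,delta(p,R,t,T))
a=snap('side','side9')
for n,d in(('-ytip',.025),('+ytip',-.025)):
    for dy in(-.011,.011): print(n,dy,((proj(a,p+R.apply([.016,dy,d]))-[255,170])*6.5).round())
print('head',((proj(a,.5645*ex-.1347*ey+.062*ez)-[255,170])*6.5).round())
cv2.imwrite('pics/s9.png',cv2.resize(a['image'][170:260,255:345,::-1],None,fx=6.5,fy=6.5,interpolation=cv2.INTER_CUBIC))
E
```

```text
16.2 [ 0.56937174 -0.06951072  0.08305489] [ 0.36277195  0.69121342 -0.24165069]
[ 0.57164019 -0.07437631  0.062     ] (array([21.7,  1.8,  0.2]), array([ 0.07, -0.05,  0.11]))
-ytip -0.011 [205. 406.]
-ytip 0.011 [258. 399.]
+ytip -0.011 [175. 340.]
+ytip 0.011 [226. 334.]
head [229. 379.]
```

View pics/s9.png

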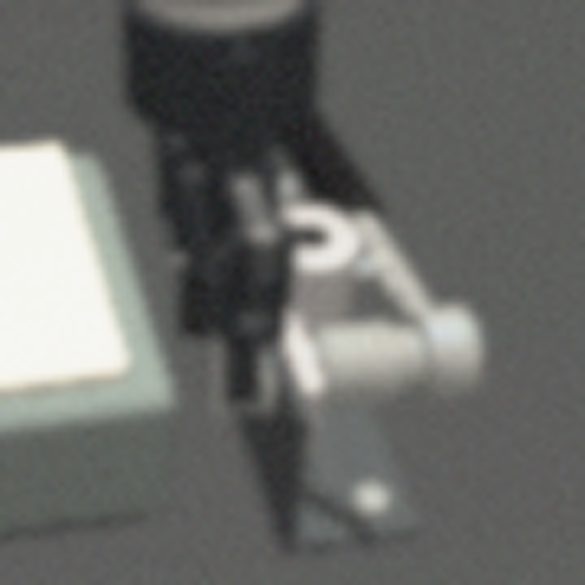

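>>> move_arm(
  deltas=[50,7,0,0,0,0,0,50,8,0,0,0,0,0,50,6,0,0,0,0,0,50,0,0,0,0,0,0,50,0,0,0,0,0,0,50,0,0,0,0,0,0],
)

```text
t: 16.85
tcp_pos: [0.5708, -0.0741, 0.0642]
tool_rot: [0.416, 0.463, -0.523, 0.583]
force: [-0.6, 0.4, 0.9]
finger_gap: 0.585
```

```bash
python3 - <<'E'
from h import *
s=manip.sense();p,R=tool(s);print(s['t'],p,s['force'],s['ft_torque'])
t,T=bolt(13,.5605,-.1347,.062,0); print(t,delta(p,R,t,T))
E
```

```text
16.85 [ 0.57083249 -0.07405214  0.06417218] [-0.58537366  0.35009488  0.8809597 ] [ 0.14951237 -0.01771066 -0.03139302]
[ 0.57164019 -0.07437631  0.062     ] (array([ 2.2,  0.8, -0.1]), array([ 0.07,  0.01, -0.06]))
```

>>> move_arm(
  deltas=[34,2,0,0,0,0,0,30,0,0,0,0,0,0,28,0,0,0,0,0,0,28,0,0,0,0,0,0,28,0,0,0,0,0,0],
  force=20,
)

```text
t: 17.35
tcp_pos: [0.5707, -0.0745, 0.0621]
tool_rot: [0.416, 0.463, -0.523, 0.582]
force: [-0.9, 1.1, 0.6]
finger_gap: 0.327
```

>>> move_arm(
  deltas=[26.5,0,0,0,0,0,0,26.5,0,0,0,0,0,0,26.5,0,0,0,0,0,0],
  force=20,
)

```text
t: 17.65
tcp_pos: [0.5707, -0.0745, 0.0621]
tool_rot: [0.416, 0.463, -0.523, 0.582]
force: [0.6, 0.1, -0.3]
finger_gap: 0.308
```

```bash
python3 - <<'E'
from h import *
s=manip.sense();p,R=tool(s);print(s['t'],p,s['force'],s['ft_torque'],s['finger_gap']*85.4, R.inv().apply(s['force']))
t,T=bolt(13,.5605,-.1347,.062,0); print(t,delta(p,R,t,T))
E
```

```text
17.65 [ 0.5707182  -0.07448654  0.0621    ] [ 0.57096494  0.11970211 -0.30934572] [ 0.07768991 -0.02992627  0.02964299] 26.305476496469236 [ 0.28866523  0.58042017 -0.12573441]
[ 0.57164019 -0.07437631  0.062     ] (array([ 0.1,  0.9, -0. ]), array([ 0.07, -0.  , -0.04]))
```

No contact at 26.3 mm, so the misalignment is under about 10° and the centring is within about 1 mm. Closing further.

>>> move_arm(
  deltas=[25.2,0,0.9,0,0,0,0,25.2,0,0,0,0,0,0,25.2,0,0,0,0,0,0],
  force=20,
)

```text
t: 17.95
tcp_pos: [0.5717, -0.0745, 0.0621]
tool_rot: [0.416, 0.463, -0.523, 0.582]
force: [-0.3, -1.3, -0.6]
finger_gap: 0.298
```

```bash
python3 - <<'E'
from h import *
s=manip.sense();p,R=tool(s);print(s['t'],p,s['ft_torque'],s['finger_gap']*85.4, R.inv().apply(s['force']))
E
```

```text
17.95 [ 0.57165073 -0.07451197  0.06210868] [-0.0436929   0.027681   -0.01008607] 25.413322341163138 [ 0.89794533 -0.41903375  1.0768276 ]
```

>>> move_arm(
  deltas=[15,0,0,0,0,0,0,15,0,0,0,0,0,0,15,0,0,0,0,0,0,15,0,0,0,0,0,0],
  force=40,
)

```text
t: 18.35
tcp_pos: [0.5717, -0.0749, 0.0624]
tool_rot: [0.416, 0.463, -0.523, 0.583]
force: [-0.6, -4.6, 3.9]
finger_gap: 0.268
```

```bash
python3 - <<'E'
from h import *
s=manip.sense();p,R=tool(s);print(s['t'],p,s['ft_torque'],s['finger_gap']*85.4, R.inv().apply(s['force']),s['force'])
t,T=bolt(13,.5605,-.1347,.062,0); print(t,delta(p,R,t,T))
E
```

```text
18.35 [ 0.57166792 -0.0748979   0.06237013] [-0.70421588  0.15336738 -0.12756113] 22.8493344006977 [-2.80142426 -1.0543415   5.2654822 ] [-0.5655658  -4.58507347  3.91690609]
[ 0.57164019 -0.07437631  0.062     ] (array([ 0.2,  0. , -0.6]), array([ 0.07,  0.04, -0.03]))
```

>>> move_arm(
  deltas=[10,0,0,0.6,0,0,0,10,0,0,0,0,0,0,10,0,0,0,0,0,0],
  force=60,
)

```text
t: 18.65
tcp_pos: [0.5717, -0.0749, 0.0624]
tool_rot: [0.416, 0.463, -0.523, 0.583]
force: [-2.2, -3.7, 4.4]
finger_gap: 0.26
```

```bash
python3 - <<'E'
from h import *
for i in range(3):
    a=snap('side',f'side1{i}'); s=manip.sense();p,R=tool(s);print(s['t'],p,s['ft_torque'],s['finger_gap']*85.4, R.inv().apply(s['force']))
W=cloud(a)
m=(abs(W[...,0]-.48)<.03)&(abs(W[...,1]+.28)<.03)&(W[...,2]>.152)&(W[...,2]<.168);P=W[m]
print('therm',P[:,2].mean(),[np.round(q,1) for q in cv2.minAreaRect((P[:,:2]*1000).astype(np.float32))])
print('head',((proj(a,.5645*ex-.1347*ey+.062*ez)-[255,170])*6.5).round())
cv2.imwrite('pics/s10.png',cv2.resize(a['image'][170:260,255:345,::-1],None,fx=6.5,fy=6.5,interpolation=cv2.INTER_CUBIC))
b=snap('top','top10');cv2.imwrite('pics/full10.png',np.vstack([a['image'][:,:,::-1],b['image'][:,:,::-1]])[:, :])
E
```

```text
18.7 [ 0.57168374 -0.07491224  0.06241478] [-0.53928248  0.26096807 -0.04743734] 22.36915193942816 [-4.21883218 -2.77005281  4.04486145]
18.75 [ 0.57169548 -0.07492735  0.06242272] [-0.51451485  0.28411072 -0.14222938] 22.18763420828471 [-3.81567731 -1.91026801  3.80079264]
18.8 [ 0.57168837 -0.07490943  0.0624091 ] [-0.53384328  0.22467383 -0.11069049] 22.284524000185428 [-4.22460127 -1.87611889  3.74646984]
therm 0.1597535261663327 [array([ 480.8, -281.3]), array([33.1, 26.3]), np.float64(4.1)]
head [229. 379.]
```

View pics/s10.png

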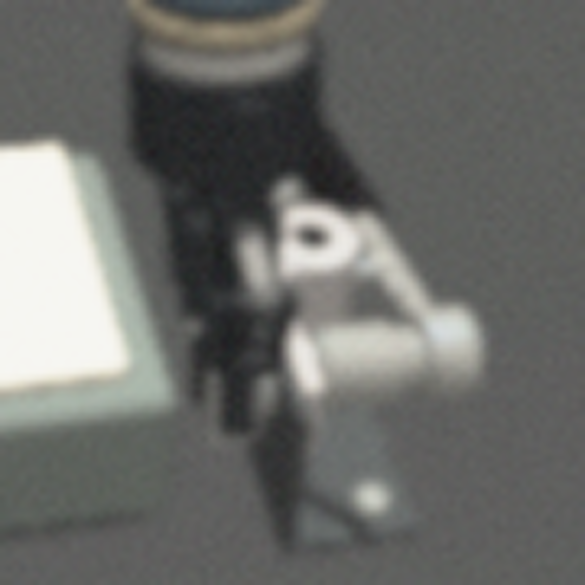

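View pics/side12.png

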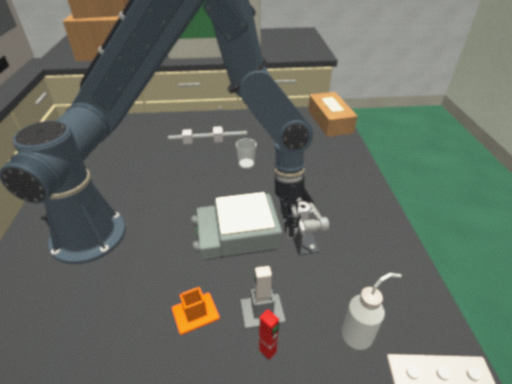

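>>> move_arm(
  deltas=[10,0,0,0,0,0,0,10,0,0,0,0,0,0,10,0,0,0,0,0,0,10,0,0,0,0,0,0,10,0,0,0,0,0,0],
  force=60,
)

```text
t: 19.35
tcp_pos: [0.5717, -0.0749, 0.0624]
tool_rot: [0.416, 0.463, -0.523, 0.583]
force: [-1.7, -2.7, 4.8]
finger_gap: 0.26
```

```bash
python3 - <<'E'
from h import *
s=manip.sense();p,R=tool(s);print(s['t'],p,s['finger_gap']*85.4,s['force'],s['ft_torque'],np.linalg.norm(p-(.569*ex-.1347*ey+.062*ez)))
print(job.sign_off())
E
```

```text
19.35 [ 0.57167012 -0.07491247  0.06239829] 22.213833505191364 [-1.69107197 -2.71359168  4.7746685 ] [-0.52239389  0.23508127 -0.09229823] 0.008553339241150348
the job is handed in; nothing more can be done
None
```

I checked the hotplate with the thermometer, stood the thermometer back in its holder, and handed the job in at 19.35 s still gripping the wrenched bolt's head. No verdict was reported.

**Thermometer:** I held the nose about 67 mm above the middle of the plate for just over 2 s. It is back down and upright, with its top at z = 0.160. It sits within about 2 mm of where it started, and the fingers are clear of it.

**Bolt:** I took the head of the -y bolt, the one with the ratchet wrench, with the gripper tilted 13° to match the flats, at 60 N. The grasp point is about 8.6 mm from the head's centre. The pads cover only about 8 mm of the head's 10 mm, to stay off the washer.

**Checks that disagreed or were missing:**
- **Flat angle:** separate measurements gave 11° to 22°, most of them 11° to 15°. The jaws met nothing at 26.3 mm, which suggests the misalignment was under 10°. The pads may therefore have turned the head a few degrees as they closed.
- **Turn of the head:** I could not see the head after gripping, so I did not measure how far it turned.
- **Jaw opening:** it reads 22.2 mm on a 24 mm head. It shrank as I raised the grip (22.8 mm at 40 N), which I put down to the fingers flexing.
- **Side load:** about 4 N of net sideways force remains on the tool.
- **Other things:** the wash bottle, beaker and rod looked undisturbed in the last side picture, but I did not measure them. I did not check the other bolt.

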